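Retighten a backed-off terminal nut with a ring spanner between barriers

TASK

The big nut on the terminal block's stud with the red marker has backed off. Tighten it clockwise with the large ring spanner from the rack, stroke by stroke between the barriers, until it comes up solid and its yellow stripe lines up again with the one on the washer; turn it only with the spanner, keep your fingers off the terminal block, and leave the other spanners, the spray can and the blue bin where they are. Finish with the spanner lying flat on the bench.

Things in the scene. Friction and masses are not known exactly. Their poses are not given: they have to be found in the camera images.
- block: cream two-pole DC terminal block fixed to the bench. Origin on the bench plane under the loose nut's stud axis; x points to its rear, y to the second pole (tight nut, 82 mm along +y, black front marker; the loose one's is red). Base: x -32..44, y -50..132, 40 mm high, with low feet 20 mm further out in y; a 40 mm wide copper bar from each pole reaches back to x = 115 mm.
- bay_front (a point): on the block, on the line of the barriers' front edges, 24 mm before the loose nut's axis, 55 mm above the bench. Barriers 6 mm thick, top 88 mm above the bench, x -24..39 mm, centred at block y -41, 41 and 123 mm: each nut stands in a bay 76 mm wide, open at front and top, with a rear wall (x 33..39 mm, top 62 mm). The bench before x = -32 mm is free.
- nut (a joint): angle of the loose nut about its vertical stud, rad: 0 = tight (a hard stop), positive = backed off, anticlockwise from above; starts at 1.6 to 2.9. It turns stiffly (about 0.6 N m), stays where it is left, and does not rise or sink.
- nut_top (a point): centre of the loose nut's top, 66 mm above the bench. Steel hexagon, 30 mm across flats, top 3 mm bevelled; the 20 mm stud goes on to 78 mm. Its yellow stripe points to the block's +x, in line with the mark on washer and bar, at joint 0. The spanner's hole fits on when (spanner yaw - block yaw) = nut - 0.50 rad + any multiple of 60 degrees; play is 0.13 rad each way.
- nut_seat (a point): foot of the loose nut, on its axis, 49 mm above the bench: the top of a 42 mm washer. A spanner pressed fully down over the nut rests here, its origin 55 mm above the bench. Its neck meets the barriers' front edges when its handle is about 0.80 rad either side of the block's -x direction.
- spanner: large insulated ring spanner, 193 mm long, 12 mm thick, about 0.28 kg. Origin: centre of the ring's hole, mid-thickness; x points from handle to ring, z is the hole's axis (both faces alike). Steel ring 46 mm across, hexagonal hole 32 mm across flats with two corners on the x axis. Starts on edge in the rack (y up, z level), ring away from the robot, origin 41 mm above the bench.
- spanner_grip (a point): point on the large ring spanner's axis 106 mm behind its origin, midway between the rack's bars at the start. The neck, 18 mm wide and 10 mm thick, runs from 18 to 52 mm behind the origin, then the red handle, 22 mm wide and 12 mm thick, to 170 mm. Centre of mass about 74 mm behind the origin.
- spanner_end (a point): middle of the end of the large ring spanner's handle, 170 mm behind its origin; 6 mm above the bench when it lies flat.
- rack: blue rack fixed to the bench, origin under its centre. Two notched bars 10 mm thick and 196 mm long along y, at x = -44 and 44 mm, slot floors 30 mm and teeth 46 mm above the bench. Slots 14 mm wide at y = -64, 0, 64 mm hold three spanners on edge along x, ring or jaw at x = 106 mm, handle tops 52 mm above the bench; the order varies. Between rack and block the bench is clear.
- spanner_small: bystander: small ring spanner (ring 31 mm across, hole 20 mm, red handle, 180 mm long), on edge in the rack like the large one.
- spanner_open: bystander: open-jaw spanner (red handle, 190 mm long), on edge in the rack like the large one.
- spray_can: bystander: yellow and black spray can, 64 mm diameter, 190 mm high, origin under its centre.
- blue_bin: bystander: open blue parts bin, 160 by 110 by 70 mm, origin under its centre.
There are look-alikes about, which are no part of the job. What is shaped like the spanner but orange or white is not meant.

How it is judged:
On the way, in this order (a step that is already met when the one before it is completed fails the run):
1. the large ring spanner is seated fully down over the backed-off nut (horizontal distance between spanner and nut_top below 0.004 m and z of spanner in the frame of block below 0.061 m and value of joint nut above 1.3 rad), for 0.1 s.
2. the nut is tight, with the spanner still on it (horizontal distance between spanner and nut_top below 0.005 m and z of spanner in the frame of block below 0.066 m and value of joint nut below 0.1 rad), for 0.1 s.
At the end, for the whole second after the job is handed in: the nut is within 0.10 rad of tight (joint 0) and the large ring spanner lies released, flat and at rest on the bench (its origin and its handle end both less than 10 mm above the bench) (value of joint nut below 0.1 rad and height (world z) of each of spanner, spanner_end below 0.01 m and linear speed of spanner below 0.02 m/s); the robot touches nothing.
It fails at once if the fingers press on the terminal block or its nuts (over 5 N) (contact force between the fingers and block above 5 N).
It fails at once if another spanner is moved more than 25 mm (distance of any of spanner_small, spanner_open from where it was at the start of the episode above 0.025 m).
It fails at once if the spray can or the blue bin is moved more than 25 mm (distance of any of spray_can, blue_bin from where it was at the start of the episode above 0.025 m).
It also fails if it takes over 72 s, if anything falls off the work surface, if the arm or the gripper's body presses on something with over 40 N, if the wrist force passes 120 N, or if a joint passes its speed limit or range.

ROBOT

A 6-joint arm with a two-finger parallel gripper is mounted at the origin on the work surface. World frame = base frame: x ahead of the robot, y to its left, z up, the work surface at z = 0. Lengths are in m, angles in rad, forces in N, time in s.
With the tool pointing down it reaches from about 0.375 to 0.75 m from the base axis. Payload 9 kg.
Tool frame: the origin (TCP) lies midway between the tips of the shut fingers; the grasp point (between the pads) lies 19 mm behind it; z points along the fingers, y is the line along which they close (so a half turn about z gives the same grasp; the last joint's range is limited). The gripper opens to 85 mm and grips with 20 to 120 N. Pads are 22 mm wide; open, the fingers measure 114 mm over their backs; the gripper's body (76 mm by 85 mm) begins 54 mm behind the grasp point. The pads swing forward as they close: fully open they stand 13 mm farther back than shut.
Start: joints at [-1.486, 0.104, 0.097, 1.564, 0, 1.353], TCP at [0.179, -0.573, 0.231] pointing down, gripper open.
Joint ranges: [-2.99, 2.99], [-0.84, 1.86], [-1.1, 1.16], [-1.84, 2.11], [-1.51, 1.56], [-3.14, 3.14]. Speed limits (rad/s): [2.22, 2.22, 2.57, 3.14, 3.14, 3.14].

INTERFACE

Orientations are given as a 3x3 rotation matrix whose columns are the frame's x, y, z axes.
In Python, from station import goto, move_linear, goto_joints, gripper_to, wait, ik, get_image, Unreachable, hand_in, read_time_s, read_joint_pos, read_joint_velocities, read_tau, read_tcp_pos, read_ee_rot, read_ft_force, read_torque, read_gripper_width, read_grasp_force gives the robot as it stands. Calls block until the motion is done:
- goto(position, orientation): joint-space move of the TCP to a pose.
- move_linear(position, rot=None, max_speed=0.15): straight line of the TCP; rot=None keeps the orientation; max_speed is the mean speed in m/s.
- goto_joints(angles): joint-space move.
- gripper_to(opening, effort=None): finger opening in m; effort is the grip in N (None keeps the last); returns when the fingers have stopped.
- wait(seconds).
- ik(position, orientation): joint angles nearest the present ones, or None.
- get_image(name): name is "scene" or "top" or "wrist"; returns a dict with "pixels" (400x640x3 uint8, red, green, blue), "fx", "fy", "cx", "cy" (pixels), "pose" (4x4, takes a point from camera to world coordinates); the wrist camera has in their place "T_tool_cam" (4x4, takes a point from camera to tool coordinates, whose origin is the TCP and whose axes are the flange's). Camera axes: x right, y down, z forward; pixel columns grow to the right and rows downward; lengths in m; the calibration is good to about 2 mm. A picture is of the moment at which its call begins: read the wrist's pose just before it. There is no depth.
A pose or a line that the arm cannot do raises Unreachable and nothing moves.
- hand_in(): hands the job in; it is judged then, once.
Readings, each from a call of its own:
- read_time_s(): time.
- read_joint_pos(): joint angles.
- read_joint_velocities(): joint speeds.
- read_tau(): joint torques, N m.
- read_tcp_pos(): TCP position.
- read_ee_rot(): TCP orientation.
- read_ft_force(): force on the tool from outside, world axes, zero at the start.
- read_torque(): the same for the moment, N m.
- read_gripper_width(): finger opening in m.
- read_grasp_force(): force on a finger pad.
Only numpy, scipy, OpenCV 4.12 (cv2) and the standard library are available. Lean on these libraries where they do the work, as an engineer would, in place of code of your own. Each camera call takes 0.05 s, during which the arm holds its last target. There are 200 camera calls.

## Working session

There is one attempt and no reset: what is moved stays moved. The work goes in short steps, each a Python script; the robot and the scene stay as the last script left them, time stands still between calls to the robot, and variables do not carry over. Pictures are saved under pics/ and viewed, at most 10 in all, crops included, and the job is handed in when it is done.

```bash
mkdir -p pics; ls
python3 - <<'E'
from station import *
import cv2,numpy as np
np.set_printoptions(precision=4,suppress=True)
for n in("scene","top"):
    d=get_image(n); cv2.imwrite(f"pics/{n}0.png",d["pixels"][:,:,::-1]); print(n,d["fx"],d["fy"],d["cx"],d["cy"]);print(d["pose"])
d=get_image("wrist");print(d["T_tool_cam"],d["fx"])
print(read_time_s(),read_ee_rot())
E
```

```text
pics
scene 367.5687603366664 367.5687603366664 317.51341400989025 199.30352452476635
[[-0.3436  0.6594 -0.6687  1.3277]
 [ 0.939   0.2516 -0.2344  0.247 ]
 [ 0.0137 -0.7085 -0.7056  0.8671]
 [ 0.      0.      0.      1.    ]]
top 375.1161597273504 375.1161597273504 322.5969093947514 200.3147919685565
[[-0.0023 -0.9762  0.2168  0.3584]
 [-1.      0.0022 -0.0006  0.004 ]
 [ 0.0002 -0.2168 -0.9762  1.1896]
 [ 0.      0.      0.      1.    ]]
[[-0.0006 -0.96   -0.2801  0.0717]
 [ 1.     -0.0004 -0.0007  0.0005]
 [ 0.0006 -0.2801  0.96   -0.1419]
 [ 0.      0.      0.      1.    ]] 299.0870220453687
0.15 [[ 0.9545  0.2981 -0.0001]
 [ 0.2981 -0.9545  0.001 ]
 [ 0.0002 -0.001  -1.    ]]
```

View pics/scene0.png

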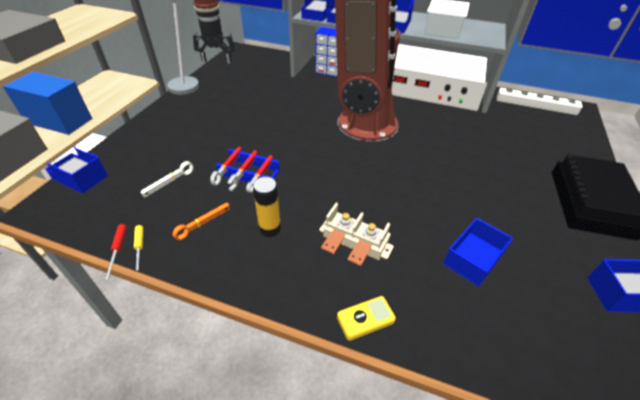

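View pics/top0.png

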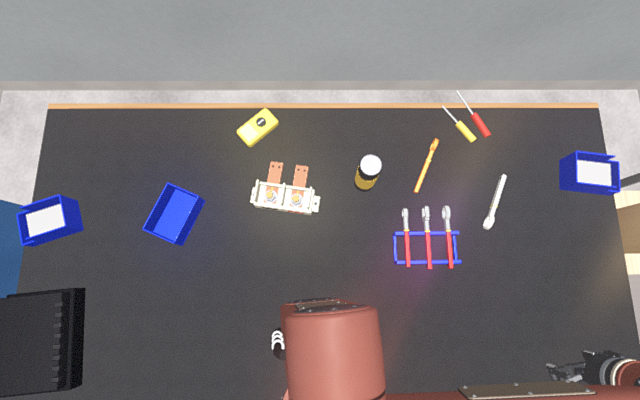

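```bash
cat > h.py <<'E'
from station import *
import cv2,numpy as np,pickle
np.set_printoptions(precision=4,suppress=True)
def Rd(a): return np.array([[np.cos(a),np.sin(a),0],[np.sin(a),-np.cos(a),0],[0,0,-1.]])
def snap(n):
    """image with K, world pose"""
    p,R=np.array(read_tcp_pos()),np.array(read_ee_rot()); d=get_image(n)
    if n=="wrist":
        T=np.eye(4);T[:3,:3]=R;T[:3,3]=p; d["pose"]=T@np.array(d["T_tool_cam"])
    return d
def P(d):
    K=np.array([[d["fx"],0,d["cx"]],[0,d["fy"],d["cy"]],[0,0,1]]); return K@np.linalg.inv(d["pose"])[:3]
def proj(d,X):
    q=P(d)@np.append(X,1); return q[:2]/q[2]
def tri(views,uvs):
    A=[]
    for d,(u,v) in zip(views,uvs):
        M=P(d); A+= [u*M[2]-M[0],v*M[2]-M[1]]
    A=np.array(A); X=np.linalg.lstsq(A[:,:3],-A[:,3],rcond=None)[0]
    return X,[np.linalg.norm(proj(d,X)-np.array(q)) for d,q in zip(views,uvs)]
def atz(d,uv,z):
    M=d["pose"]; r=M[:3,:3]@np.array([(uv[0]-d["cx"])/d["fx"],(uv[1]-d["cy"])/d["fy"],1]); return M[:3,3]+r*(z-M[2,3])/r[2]
def crop(d,c,w,h,s): # centre, size, scale
    x,y=int(c[0]-w/2),int(c[1]-h/2); x=min(max(x,0),640-w);y=min(max(y,0),400-h)
    return cv2.resize(d["pixels"][y:y+h,x:x+w,::-1],None,fx=s,fy=s,interpolation=cv2.INTER_CUBIC),(x,y)
E
python3 - <<'E'
from h import *
out={}
for k,C,ts in(("rack",(.48,-.318,.04),[(.46,-.37,.25),(.46,-.27,.25)]),("block",(.63,.12,.06),[(.60,.07,.25),(.60,.17,.25)])):
    tiles=[];ds=[]
    for t in ts:
        goto(t,Rd(0)); d=snap("wrist"); ds.append(d); c=proj(d,C)
        im,o=crop(d,c,250,280,1.6) ; tiles.append(im); d["o"]=o; print(k,c,o,read_time_s())
    out[k]=ds; cv2.imwrite(f"pics/{k}1.png",np.hstack(tiles))
pickle.dump(out,open("v.pkl","wb")); print(read_joint_pos())
E
```

```text
rack [268.3408 156.0861] (143, 16) 1.5083
rack [353.7295 156.3965] (228, 16) 2.0417
block [266.5834 150.3244] (141, 10) 3.4667
block [358.3474 150.1227] (233, 10) 8.5333
[ 0.0667  0.1831  0.2172  1.6049  0.     -3.0747]
```

View pics/rack1.png

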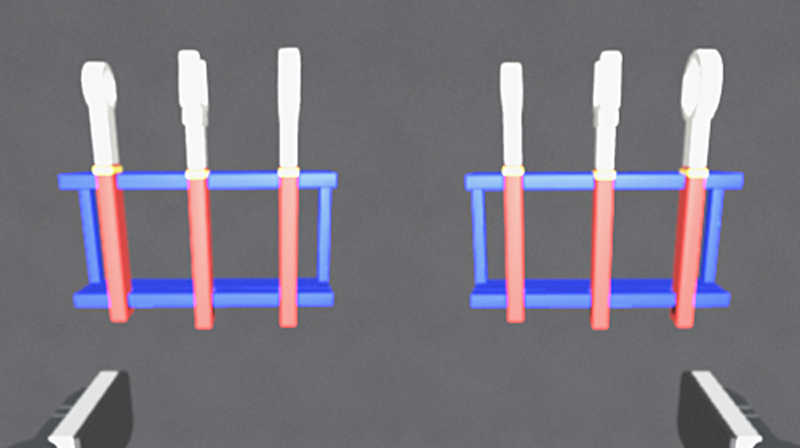

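View pics/block1.png

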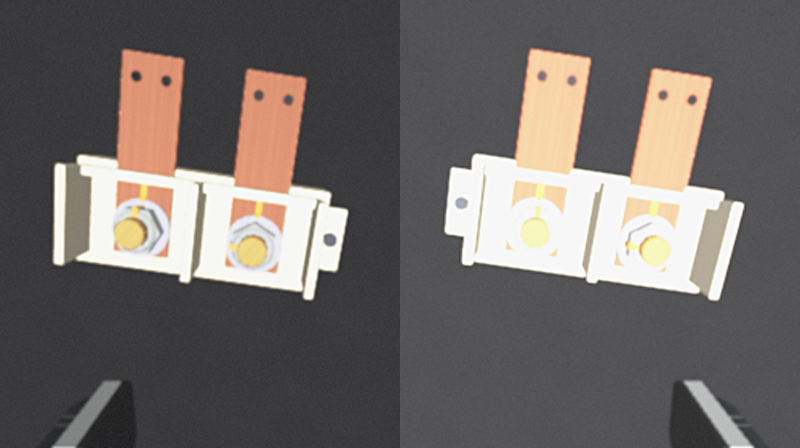

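The rack tiles show three red spanners: small ring (tile px 98,80; shorter), open jaw (193,85) and large ring (289,70; view 2 at 702,85 – the widest ring and the longest). The rightmost one is the target. The block tiles show the left nut (130,234) with its stripe on the mark, so tight. The right nut (252,250), at the -y pole, has its stripe at (235,247) pointing left, so it is the loose one, about 1.7 rad off.

Run:
```python
from h import *
from scipy.optimize import least_squares
v=pickle.load(open("v.pkl","rb"))
def px(d,i,q): return np.array(d["o"])+(np.array(q,float)-[400*i,0]+0.5)/1.6-0.5
def T(p,X): c,s=np.cos(p[2]),np.sin(p[2]); return np.array([p[0]+c*X[0]-s*X[1],p[1]+s*X[0]+c*X[1],X[2]])
def fit(name,ds,obs,x0):
    f=lambda p:np.concatenate([proj(ds[i],T(p,X))-px(ds[i],i,q) for X,i,q in obs])
    r=least_squares(f,x0,loss="soft_l1"); print(name,r.x); print(f(r.x).reshape(-1,2).round(1).tolist()); return r.x
B=v["block"]; R=v["rack"]
for n,a,b in(("loose stud",(252,250),(655,250)),("tight stud",(130,234),(535,233)),("bar corner",(247,69),(651,69)),("bar corner L",(123,49),(529,49)),("mid barrier front",(185,281),(592,281))):
    print(n,tri(B,[px(B[0],0,a),px(B[1],1,b)]))
for n,a,b in(("collar",(289,173),(694,173)),("ringtop",(289,49),(709,51)),("handle end",(289,319),(688,319)),("bar R end",(336,174),(742,175)),("near bar L",(74,300),(471,300)),("near bar R",(333,299),(730,299))):
    print(n,tri(R,[px(R[0],0,a),px(R[1],1,b)]))
obs=[((0,0,.078),0,(252,250)),((0,0,.078),1,(655,250)),((0,.082,.078),0,(130,234)),((0,.082,.078),1,(535,233))]
for y,a,b in((.02,(247,69),(651,69)),(-.02,(306,78),(711,78)),(.102,(123,49),(529,49)),(.062,(184,58),(590,58))):
    obs+=[((.115,y,.046),0,a),((.115,y,.046),1,b)]
b=fit("block",B,obs,[.6,.08,-.1])
# nut stripe outer end v1 and v2 at z .066
for i,q in((0,(233,247)),(1,(632,247))):
    w=atz(B[i],px(B[i],i,q),.065)-T(b,(0,0,0)); print("stripe ang",np.arctan2(w[1],w[0])-b[2],np.linalg.norm(w[:2]))
ro=[((.049,-.098,.046),0,(336,174)),((.049,.098,.046),0,(59,174)),((-.049,.098,.046),0,(74,306)),((-.049,-.098,.046),0,(333,305)),((.049,-.098,.046),1,(742,175)),((.049,.098,.046),1,(465,175)),((-.049,.098,.046),1,(471,306)),((-.049,-.098,.046),1,(730,305))]
r=fit("rack",R,ro,[.46,-.32,0]); print("origin by rack",T(r,(.106,-.064,.041)),"grip",T(r,(0,-.064,.041)))
for q in((289,319),(289,250),(289,180)): print("handle top v1",atz(R[0],px(R[0],0,q),.052))
for a in(0,np.pi):
    for p in((.465,-.38,.03),(.5,.05,.1)): print(a,p,ik(p,Rd(a)))
```

```text
loose stud (array([0.6145, 0.0846, 0.0723]), [np.float64(0.0823584418579418), np.float64(0.0823701575561308)])
tight stud (array([0.6259, 0.1656, 0.0735]), [np.float64(0.18080766256804195), np.float64(0.18083628471939578)])
bar corner (array([0.7314, 0.0877, 0.0399]), [np.float64(0.08846892495664793), np.float64(0.08848162221691165)])
bar corner L (array([0.7435, 0.1695, 0.0408]), [np.float64(0.1389838332475784), np.float64(0.1390060341834642)])
mid barrier front (array([0.5965, 0.1282, 0.0864]), [np.float64(0.10961827253038987), np.float64(0.10963512941228183)])
collar (array([ 0.517 , -0.3825,  0.0408]), [np.float64(0.2037215090325044), np.float64(0.20341616557851894)])
ringtop (array([ 0.5945, -0.3815,  0.0523]), [np.float64(0.3280285606878688), np.float64(0.32748777890363073)])
handle end (array([ 0.412 , -0.3829,  0.0559]), [np.float64(0.12821140423847602), np.float64(0.12802727352715362)])
bar R end (array([ 0.516 , -0.4156,  0.0438]), [np.float64(0.09861027195838379), np.float64(0.09845406498734663)])
near bar L (array([ 0.4239, -0.2205,  0.0462]), [np.float64(0.10104152575848
[... 390 characters left out ...]
95623
stripe ang 1.6454436345561843 0.014069509042200688
rack [ 0.4677 -0.3181  0.0026]
[[0.5, -0.7], [-0.7, -0.0], [0.3, 0.4], [-0.3, 0.5], [1.1, -0.9], [0.1, -0.3], [-0.1, 0.6], [-0.9, 0.8]]
origin by rack [ 0.5739 -0.3818  0.041 ] grip [ 0.4679 -0.3821  0.041 ]
handle top v1 [ 0.4105 -0.3831  0.052 ]
handle top v1 [ 0.4632 -0.3826  0.052 ]
handle top v1 [ 0.5125 -0.3822  0.052 ]
0 (0.465, -0.38, 0.03) [-0.9027  0.169  -0.2009  1.2009  0.      2.2389]
0 (0.5, 0.05, 0.1) [-0.1612 -0.1793 -0.4181  1.332   0.      2.9804]
3.141592653589793 (0.465, -0.38, 0.03) [-0.9027  0.169  -0.2009  1.2009  0.     -0.9027]
3.141592653589793 (0.5, 0.05, 0.1) [-0.1612 -0.1793 -0.4181  1.332   0.     -0.1612]
```

Run:
```python
from h import *
from scipy.spatial.transform import Rotation as Ro
D=Rd(np.pi)
gripper_to(.024,60)
goto((.468,-.3824,.12),D); move_linear((.468,-.3824,.030),max_speed=.1)
print(read_ft_force(),read_time_s())
gripper_to(0,60); print("w",read_gripper_width(),read_grasp_force())
move_linear((.468,-.3824,.18),max_speed=.15); wait(.2)
print("w",read_gripper_width(),read_grasp_force(),read_ft_force(),read_time_s())
for s in(1,-1):
    R=Ro.from_euler('x',s*np.radians(60)).as_matrix()@D
    for y in(-.2,-.15,-.1):
      for h in(.18,.033):
        print(s,y,h,ik(np.array([.45,y,h])+.011*R[:,2],R))
im=crop(snap("scene"),(250,180),200,140,3)[0]; cv2.imwrite("pics/lift.png",im)
```

```text
[-0.4613  0.2787  0.2806] 12.2833
w 0.010686601586498692 60.86977779865265
w 0.010516926338927014 59.636110067367554 [ 0.4769  0.2005 -3.3457] 13.8917
1 -0.2 0.18 None
1 -0.2 0.033 [-0.9932  0.8483  0.273   1.9629  0.4925 -1.2558]
1 -0.15 0.18 None
1 -0.15 0.033 [-0.9467  0.7478  0.1256  1.901   0.5306 -1.2252]
1 -0.1 0.18 [-0.8939  0.4603  0.0275  2.0713  0.5733 -1.1888]
1 -0.1 0.033 [-0.8939  0.6567 -0.0033  1.8441  0.5733 -1.1888]
-1 -0.2 0.18 [-0.1725 -0.423  -0.7703  0.9345 -1.022  -0.3353]
-1 -0.2 0.033 [-0.1725 -0.1732 -0.8653  0.5897 -1.022  -0.3353]
-1 -0.15 0.18 [-0.0592 -0.3061 -0.6704  1.1043 -1.0442 -0.1181]
-1 -0.15 0.033 [-0.0592 -0.0726 -0.7628  0.7784 -1.0442 -0.1181]
-1 -0.1 0.18 [ 0.0519 -0.1719 -0.5561  1.2762 -1.0449  0.1035]
-1 -0.1 0.033 [ 0.0519  0.0491 -0.6418  0.9695 -1.0449  0.1035]
```

View pics/lift.png

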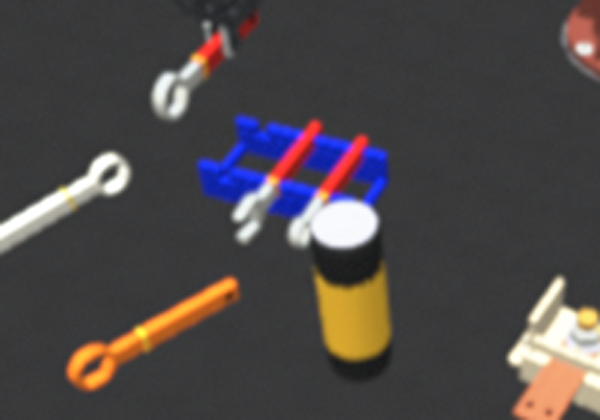

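The lifted spanner has the big ring at crop px (170,95), level in the gripper. The other two are still in the rack. Next I lay it flat by tilting and releasing.

Run:
```python
from h import *
from scipy.spatial.transform import Rotation as Ro
D=Rd(np.pi); R=Ro.from_euler('x',-np.radians(60)).as_matrix()@D
H=np.array([.45,-.14,.033])
goto(H+.011*R[:,2]+[0,0,.12],R); move_linear(H+.011*R[:,2],max_speed=.12)
print(read_ft_force(),read_time_s())
gripper_to(.026); print(read_ft_force(),read_gripper_width())
p=np.array(read_tcp_pos())-.07*R[:,2]; move_linear(p,max_speed=.1)
goto((.46,-.14,.25),D); wait(.2)
d=snap("wrist"); c=proj(d,(.5,-.14,.006)); im,o=crop(d,c,266,200,3); cv2.imwrite("pics/flat.png",im); d["o"]=o; pickle.dump(d,open("f.pkl","wb")); print(c,o,read_time_s())
```

```text
[ 0.6835 -0.1093 -2.3487] 16.2167
[-0.5082  0.3487 -2.2544] 0.026044428471053538
[312.141  197.5746] (179, 97) 18.5917
```

View pics/flat.png

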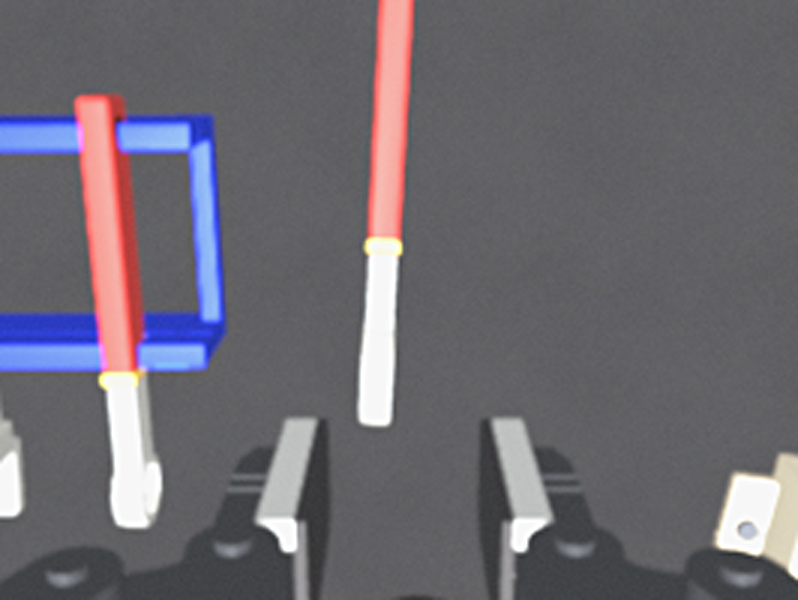

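The spanner is standing on edge: the ring shows only its thickness at crop px (375,390), with the handle going up to (395,0). I'll tip it over towards +y with a closed finger at the top of the ring.

Run:
```python
from h import *
d=pickle.load(open("f.pkl","rb"))
w=lambda q,z:atz(d,np.array(d["o"])+(np.array(q)+.5)/3-.5,z)
far=w((375,424),.035); col=w((383,246),.025); r=w((376,380),.044); print(far,col,r)
D=Rd(np.pi); gripper_to(0,60)
x=far[0]-.023; y=r[1]
goto((x,y-.045,.10),D); move_linear((x,y-.045,.034),max_speed=.12); move_linear((x,y+.022,.034),max_speed=.06)
print(read_ft_force(),read_time_s())
move_linear((x,y+.01,.12),max_speed=.15); gripper_to(.05)
goto((.44,-.13,.27),D); wait(.1)
d=snap("wrist"); im,o=crop(d,proj(d,(.5,-.12,.006)),266,200,3); cv2.imwrite("pics/flat2.png",im); d["o"]=o; pickle.dump(d,open("f.pkl","wb")); print(o,read_time_s())
```

```text
[ 0.5458 -0.1508  0.035 ] [ 0.47   -0.1472  0.025 ] [ 0.5222 -0.15    0.044 ]
[ 0.2529 -0.2437  0.0857] 21.65
(186, 106) 23.7833
```

View pics/flat2.png

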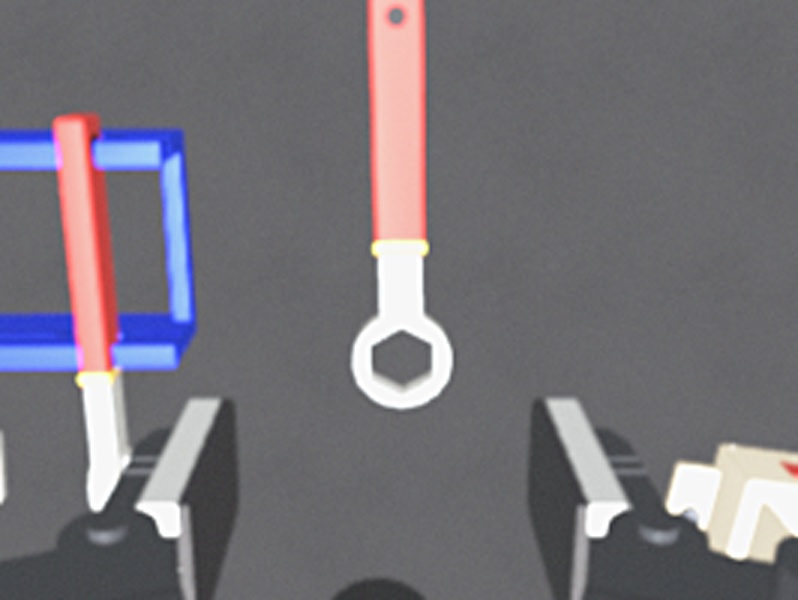

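The spanner now lies flat: ring centre at crop px (402,359), collar (400,247), end hole (397,16). The block's red front marker is at the right edge (790,465), on the -y pole, which confirms the loose nut. Next I take one view of the nut with this same camera heading, so that calibration bias cancels.

Run:
```python
from h import *
d=pickle.load(open("f.pkl","rb"))
w=lambda q,z:atz(d,np.array(d["o"])+(np.array(q)+.5)/3-.5,z)
o=w((402.5,359),.012);c=w((400,247),.012);e=w((397,16),.012); print(o,c,e,np.linalg.norm(o-c),np.linalg.norm(o-e),"yaw",np.arctan2(*(o-e)[1::-1]))
goto((.57,.085,.23),Rd(np.pi)); wait(.15)
d=snap("wrist"); im,oo=crop(d,proj(d,(.614,.0846,.07)),133,100,6); cv2.imwrite("pics/nut.png",im); d["o"]=oo; pickle.dump(d,open("n.pkl","wb")); print(oo,proj(d,(.6142,.0846,.078)),read_time_s())
```

```text
[ 0.5257 -0.1201  0.012 ] [ 0.4709 -0.1216  0.012 ] [ 0.3694 -0.1233  0.012 ] 0.05485602980617034 0.15635148092689888 yaw 0.02071704318594225
(248, 171) [314.5544 223.9672] 24.9833
```

View pics/nut.png

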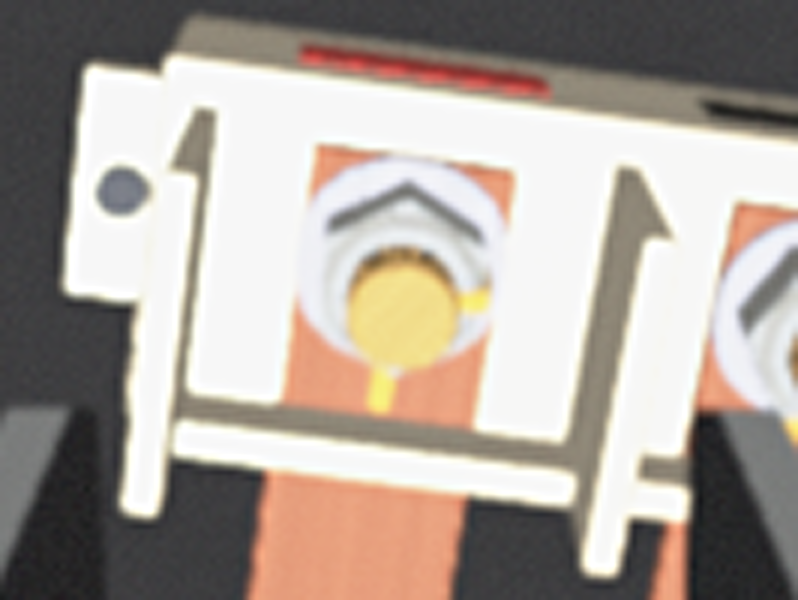

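Run:
```python
from h import *
d=pickle.load(open("n.pkl","rb"))
w=lambda q,z:atz(d,np.array(d["o"])+(np.array(q)+.5)/6-.5,z)
yaw=-.1448
s=w((403.5,317),.078); print("stud",s)
C=(s+[.6142,.0846,.078])/2
for n,q,z in(("stripe",(475,300),.066),("stripe end",(488,299),.065),("apex foot",(408,181),.049),("apex top",(408,204),.063),("L foot",(328,225),.049),("R foot",(484,240),.049)):
    v=w(q,z)-C; print(n,np.linalg.norm(v[:2]),np.arctan2(v[1],v[0])-yaw)
a=w((300,54),.03);b=w((550,88),.03);print("front yaw",np.arctan2(*(a-b)[1::-1])+np.pi/2)
a=w((165,60),.04);b=w((700,123),.04);print("edge yaw",np.arctan2(*(a-b)[1::-1])+np.pi/2)
for yw in(-.9,-.5,0,.3,.6):
    u=np.array([np.cos(yw),np.sin(yw)]); print(yw,ik((*(C[:2]-.1*u),.06),Rd(yw+np.pi)))
```

```text
stud [0.6136 0.0849 0.078 ]
stripe 0.013280400540439188 1.6332918377195151
stripe end 0.015708453614744787 1.6338613423729849
apex foot 0.016452385500182836 3.2146686462272984
apex top 0.01636334995153822 3.2213206733601716
L foot 0.015993657322840273 -1.9297577073130445
R foot 0.016309720111022954 2.003746567856388
front yaw -0.14129172348091545
edge yaw -0.12328301239294603
-0.9 [ 0.0602  0.0708 -0.2503  1.2497  0.      0.9602]
-0.5 [ 0.0059 -0.0285 -0.3509  1.2484  0.      0.5059]
0 [-0.088  -0.0963 -0.4161  1.251   0.     -0.088 ]
0.3 [-0.1452 -0.0949 -0.4147  1.251   0.     -0.4452]
0.6 [-0.1929 -0.061  -0.3825  1.2493  0.     -0.7929]
```

```bash
cat >> h.py <<'E'
C=np.array([.6139,.0848]); BY=-.1448; G=.1; ZO=.003
def pose(s,z,c=C):
    """TCP pose for spanner at yaw s rel. block, origin height z over c"""
    y=BY+s; u=np.array([np.cos(y),np.sin(y)]); return np.array([*(c-G*u),z-ZO]),Rd(y+np.pi)
def lower(s,z0,z1,c=C,lim=15):
    f0=read_ft_force()[2]; z=z0
    while z>z1:
        z=max(z-.003,z1); p,R=pose(s,z,c); move_linear(p,R,max_speed=.04); f=read_ft_force()[2]-f0
        if f>lim: break
    wait(.1); print("z cmd",z,"tcp",read_tcp_pos(),"F",np.array(read_ft_force()),"M",np.array(read_torque()),"t",read_time_s()); return z
E
python3 - <<'E'
from h import *
R=Rd(np.pi+.0207); g=np.array([.5257,-.1201])-.1*np.array([np.cos(.0207),np.sin(.0207)])
gripper_to(.045,100); goto((*g,.07),R); move_linear((*g,.003),max_speed=.08); print("F",read_ft_force())
gripper_to(0,100); print("w",read_gripper_width(),read_grasp_force())
move_linear((*g,.1),max_speed=.15)
goto(*pose(.08,.105)); p,_=pose(.08,.082); move_linear(p,max_speed=.1); wait(.1)
print("w",read_gripper_width(),read_ft_force(),read_time_s())
lower(.08,.082,.055)
d=snap("top"); im,o=crop(d,(295,205),160,120,5); cv2.imwrite("pics/seat.png",im)
E
```

```text
F [0.5529 0.1941 0.0986]
w 0.01888386364411307 98.45735907554626
w 0.018565989239384573 [-0.029  -0.6777 -2.7183] 29.9
z cmd 0.055 tcp [0.5143 0.0912 0.0522] F [-0.8427  0.5638 -1.0133] M [0.026  0.2109 0.0005] t 32.25
```

```bash
cat >> h.py <<'E'
def stroke(s0,s1,z,c=C,lim=45,step=.08):
    for s in np.linspace(s0,s1,int(np.ceil(abs(s1-s0)/step))+1)[1:]:
        p,R=pose(s,z,c); move_linear(p,R,max_speed=.06)
        y=BY+s; F=np.array(read_ft_force()); t=F[:2]@[-np.sin(y),np.cos(y)]; r=F[:2]@[np.cos(y),np.sin(y)]
        print(f"s {s:.2f} tan {t:.1f} rad {r:.1f} z {F[2]:.1f} Mz {read_torque()[2]:.2f}")
        if abs(t)>lim: break
    print("t",read_time_s()); return s
E
python3 - <<'E'
from h import *
stroke(.08,-.70,.055)
E
```

```text
s 0.00 tan -0.5 rad -2.5 z 1.0 Mz -0.05
s -0.08 tan -0.4 rad -4.9 z 0.4 Mz -0.06
s -0.15 tan -2.8 rad -5.9 z 1.4 Mz 0.00
s -0.23 tan -2.6 rad -6.0 z 0.7 Mz 0.00
s -0.31 tan -3.1 rad -5.2 z 0.6 Mz -0.03
s -0.39 tan -3.5 rad -5.2 z 0.7 Mz -0.02
s -0.47 tan -2.6 rad -5.3 z 1.7 Mz -0.03
s -0.54 tan -3.0 rad -4.2 z 0.7 Mz -0.03
s -0.62 tan -2.8 rad -5.4 z 1.0 Mz -0.04
s -0.70 tan -2.8 rad -5.4 z -0.1 Mz -0.05
t 35.1333
```

View pics/seat.png

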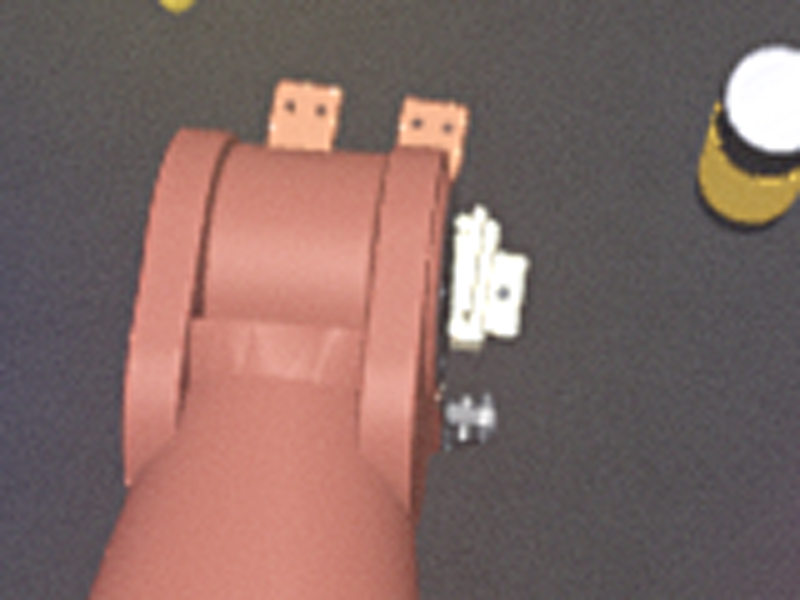

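The top view shows only the arm covering the nut. The lateral forces in the stroke (about 5 N radial with steady tangential drag) show the ring is held on the nut. Stroke 2 follows: lift, swing back 60° and reseat. The hard stop should come near s = -0.63, which will check the count.

```bash
sed -i 's/^\(C=.*\)G=.1;/\1G=.1006;/' h.py
python3 - <<'E'
from h import *
p,R=pose(-.70,.080); move_linear(p,R,max_speed=.06); wait(.1); print("lifted",np.array(read_ft_force()),read_torque(),read_gripper_width())
for s in np.linspace(-.70,.48,9)[1:]:
    p,R=pose(s,.080); move_linear(p,R,max_speed=.1)
print("swung",np.array(read_ft_force()),read_time_s())
lower(.48,.080,.055)
E
```

```text
lifted [ 11.776  -24.1591 -13.4152] [-4.8608 -2.1003 -0.5194] 0.018250765458769583
swung [22.7059  5.4674 -9.3761] 38.2
z cmd 0.05899999999999998 tcp [0.5176 0.0507 0.0568] F [-13.1989  -4.5508   5.8117] M [-0.801   2.1157 -0.5801] t 40.05
```

Lifting showed a 26 N pull along the spanner: the ring jammed on the nut and the spanner pitched in my shallow tip grip, so the swing may have turned the nut back. I'll let go, look once with the scene and wrist cameras together, and regrip deeper.

Run:
```python
from h import *
p,R=pose(.48,.056); move_linear(p,R,max_speed=.05); print(np.array(read_ft_force()))
gripper_to(.05); p=np.array(read_tcp_pos()); move_linear(p+[0,0,.06],max_speed=.2)
goto((.555,.085,.25),Rd(np.pi)); wait(.1)
w=snap("wrist"); s=snap("scene"); print(read_time_s())
a,ao=crop(w,proj(w,(.585,.075,.06)),160,240,2.5); b,bo=crop(s,proj(s,(.56,.07,.05)),80,120,5); print(ao,bo)
cv2.imwrite("pics/both.png",np.hstack([a,b])); w["o"]=ao; s["o"]=bo; pickle.dump((w,s),open("b.pkl","wb"))
```

```text
[-15.5605  -9.0147  -2.1057]
41.9917
(224, 82) (305, 148)
```

View pics/both.png

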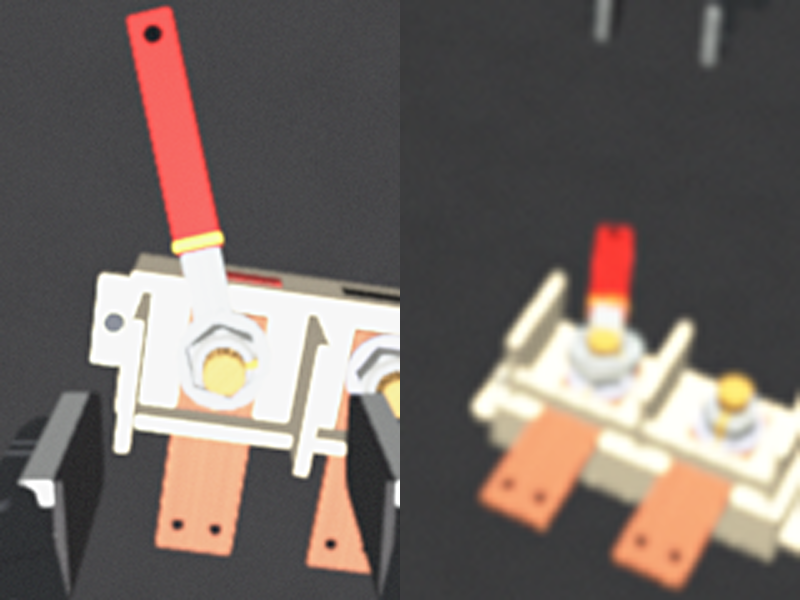

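Run:
```python
from h import *
w,s=pickle.load(open("b.pkl","rb"))
W=lambda q,z:atz(w,np.array(w["o"])+(np.array(q)+.5)/2.5-.5,z)
S=lambda q:np.array(s["o"])+(np.array(q)-[400,0]+.5)/5-.5
PW=lambda q:np.array(w["o"])+(np.array(q)+.5)/2.5-.5
print("stud",W((223,371),.078),"stripe",(lambda v:(np.arctan2(v[1],v[0])-BY,np.linalg.norm(v)))(W((251,365),.066)[:2]-C))
for n,a,b in(("hole",(152,33),(615,231)),("collar mid",(197,243),(608,301)),):
    print(n,tri([w,s],[PW(a),S(b)]))
for z in(.02,.03,.04,.055):
    e=W((150,13),z); c=W((197,243),z if z>.05 else .5*(z+.055)); v=C-e[:2]; print(z,"end",e,"dist",np.linalg.norm(v),"yaw rel block by nut",np.arctan2(v[1],v[0])-BY,"by line",np.arctan2(*(c-e)[1::-1])-BY, "collar d",np.linalg.norm(c[:2]-C))
```

```text
stud [0.6116 0.0844 0.078 ] stripe (np.float64(1.7411162128337685), np.float64(0.012605442726230721))
hole (array([0.4654, 0.0506, 0.0204]), [np.float64(0.5301557194828942), np.float64(0.12343208989252585)])
collar mid (array([0.5588, 0.0719, 0.0522]), [np.float64(0.47907570954527934), np.float64(0.11878121772961898)])
0.02 end [0.4565 0.0505 0.02  ] dist 0.16113650351012967 yaw rel block by nut 0.3593142733070973 by line 0.3447591410261411 collar d 0.053539567998490016
0.03 end [0.4572 0.0514 0.03  ] dist 0.16023031295389445 yaw rel block by nut 0.35469652117214 by line 0.3413731389181373 collar d 0.05457867035407261
0.04 end [0.4579 0.0523 0.04  ] dist 0.15932757791308383 yaw rel block by nut 0.3500263410109996 by line 0.33785973439461897 collar d 0.05562120392569636
0.055 end [0.459  0.0537 0.055 ] dist 0.1579800839619782 yaw rel block by nut 0.3429212554912712 by line 0.33233476890617175 collar d 0.057191027177600814
```

The wrist view (left) shows the ring still hooked on the nut at tile px (222,360), handle end at (150,13), stripe at (251,365). That makes the nut about 1.75, so it was turned back. From both views the spanner droops about 0.31 rad with its end on the bench. I'll regrip deep with the tool pitched to match, level it, and measure the handle end in the wrist image.

```bash
cat >> h.py <<'E'
ZO=.017
def sp(o,yaw,ph=0,g=.1):
    """TCP pose with spanner origin o, world yaw, pitch ph (ring up), gripped g behind the origin"""
    x=np.array([np.cos(ph)*np.cos(yaw),np.cos(ph)*np.sin(yaw),np.sin(ph)]); z=np.array([np.sin(ph)*np.cos(yaw),np.sin(ph)*np.sin(yaw),-np.cos(ph)])
    return np.array(o)-g*x+ZO*z, np.c_[-x,np.cross(z,-x),z]
E
python3 - <<'E'
from h import *
o=np.array([.6148,.0822,.060]); y=BY+.345
p,R=sp(o,y,.31); gripper_to(.045,120)
goto(p-.06*R[:,2],R); move_linear(p,R,max_speed=.08); print("F",np.array(read_ft_force()))
gripper_to(0,120); print("w",read_gripper_width(),read_ft_force())
p,R=sp((*C,.072),y,0); move_linear(p,R,max_speed=.08); print("lev",np.array(read_ft_force()))
p,R=sp((*C,.088),y,0); move_linear(p,R,max_speed=.08); print("up",np.array(read_ft_force()),read_torque(),read_time_s())
d=snap("wrist"); cv2.imwrite("pics/held.png",d["pixels"][:,:,::-1])
h=cv2.cvtColor(d["pixels"],cv2.COLOR_RGB2HSV); m=(((h[...,0]<6)|(h[...,0]>174))&(h[...,1]>110)&(h[...,2]>90)).astype(np.uint8)
n,L,st,_=cv2.connectedComponentsWithStats(m); k=1+np.argmax(st[1:,4]); print(st[k]); vs,us=np.where(L==k)
T=np.array(d["T_tool_cam"]); q=np.c_[(us-d["cx"])/d["fx"],(vs-d["cy"])/d["fy"],np.ones(len(us))]@T[:3,:3].T
X=T[:3,3]+q*((-.023-T[2,3])/q[:,2])[:,None]
print("x range",X[:,0].min(),X[:,0].max())
for a,b in((.02,.03),(.035,.045),(.05,.06)):
    s=X[(X[:,0]>a)&(X[:,0]<b)]; print(a,s[:,1].min() if len(s) else 0,s[:,1].max() if len(s) else 0)
E
```

```text
F [0.1128 0.684  0.4025]
w 0.01945317461300772 [-5.3095 -0.8236  6.5196]
lev [-0.2622 -0.054  -4.0452]
up [ 0.8618 -0.199  -4.2915] [-0.0193  0.0959  0.0245] 45.4667
[ 283  108   56  236 2399]
x range -0.03690067637179968 0.07192462853504215
0.02 -0.01169015602561515 0.009763812752278838
0.035 -0.011995398106738832 0.0094296379804512
0.05 -0.012104086536910894 0.009363910189350903
```

```bash
echo 'G=.098' >> h.py
python3 - <<'E'
from h import *
p,R=pose(.19,.088); move_linear(p,R,max_speed=.1); p,R=pose(.19,.075); move_linear(p,R,max_speed=.08)
z=lower(.19,.075,.053,lim=10)
E
```

```text
z cmd 0.053 tcp [0.516  0.0803 0.0361] F [ 0.0498 -1.9074 -0.4067] M [-0.6537  0.1091 -0.3126] t 48.2333
```

Run:
```python
from h import *
z=lower(.19,.053,.050,lim=15)
stroke(.19,-.10,z,lim=40,step=.1)
```

```text
z cmd 0.05 tcp [0.5163 0.0803 0.0337] F [-4.7297 -2.9782  7.0892] M [-0.6543  0.3688 -0.3196] t 48.5833
s 0.09 tan -7.0 rad -5.8 z 6.3 Mz -0.55
s -0.00 tan -7.6 rad -5.4 z 7.5 Mz -0.57
s -0.10 tan -8.3 rad -5.0 z 7.9 Mz -0.69
t 49.5083
```

```bash
sed -i 's/move_linear(p,R,max_speed=.06)/move_linear(p,R,max_speed=.1)/' h.py
python3 - <<'E'
from h import *
z=.052; stroke(-.10,-.71,z,step=.12)
p,R=pose(-.59,z); move_linear(p,R,max_speed=.1); print("relieved",np.array(read_ft_force()),read_torque()[2])
p,R=pose(-.59,z+.006); move_linear(p,R,max_speed=.06); print("up6",np.array(read_ft_force()))
p,R=pose(-.59,.076); move_linear(p,R,max_speed=.1); print("up",np.array(read_ft_force()),read_torque(),read_time_s())
E
```

```text
s -0.20 tan -6.5 rad -0.9 z 2.3 Mz -0.61
s -0.30 tan -7.4 rad 0.4 z 2.8 Mz -0.69
s -0.41 tan -8.3 rad -0.1 z 2.8 Mz -0.66
s -0.51 tan -6.5 rad 0.3 z 2.9 Mz -0.63
s -0.61 tan -6.6 rad 0.7 z 2.4 Mz -0.71
s -0.71 tan -5.8 rad 1.6 z 3.4 Mz -0.69
t 51.0083
relieved [-3.2593 -4.0198  3.0264] -0.4205504054880207
up6 [-2.5169 -5.5796 -3.8086]
up [-0.4882  0.2496 -4.4944] [0.0467 0.0448 0.0051] 51.8583
```

```bash
cat >> h.py <<'E'
def held():
    d=snap("wrist"); h=cv2.cvtColor(d["pixels"],cv2.COLOR_RGB2HSV); m=(((h[...,0]<6)|(h[...,0]>174))&(h[...,1]>110)&(h[...,2]>90)).astype(np.uint8)
    n,L,st,_=cv2.connectedComponentsWithStats(m); k=1+np.argmax(st[1:,4]); vs,us=np.where(L==k)
    T=np.array(d["T_tool_cam"]); q=np.c_[(us-d["cx"])/d["fx"],(vs-d["cy"])/d["fy"],np.ones(len(us))]@T[:3,:3].T
    X=T[:3,3]+q*((-.023-T[2,3])/q[:,2])[:,None]; X=X[X[:,0]>.02]
    b=[(c+.0025,(lambda s:(s[:,1].min()+s[:,1].max())/2)(X[(X[:,0]>=c)&(X[:,0]<c+.005)])) for c in np.arange(.02,.06,.005)]
    f=np.polyfit(*np.array(b).T,1); print("end x",X[:,0].max(),"slope",f[0],"y0",f[1]); return f
E
python3 - <<'E'
from h import *
held()
E
```

```text
end x 0.07174732761461773 slope -0.01395777463254209 y0 -0.0001424773102502521
```

Run:
```python
from h import *
d=snap("wrist"); s=snap("scene"); pickle.dump((d,s),open("p.pkl","wb"))
I=cv2.GaussianBlur(d["pixels"],(0,0),.8).astype(float); r=I[...,0]-.5*I[...,1]-.5*I[...,2]
T=np.array(d["T_tool_cam"]); pts=[]
for v in range(40,300,2):
    row=r[v]; on=np.where(row>.5*np.percentile(row,97))[0] if row.max()>60 else []
    on=[u for u in on if 250<u<390]
    if len(on)<30: continue
    t=.5*np.median(row[on]); a,b=on[0],on[-1]
    while row[a-1]>t:a-=1
    while row[b+1]>t:b+=1
    ua=a-(row[a]-t)/(row[a]-row[a-1]); ub=b+(row[b]-t)/(row[b]-row[b+1])
    z=d["fx"]*.022/(ub-ua); um=(ua+ub)/2
    q=T@np.array([(um-d["cx"])/d["fx"]*z,(v-d["cy"])/d["fy"]*z,z,1]); pts.append([v,ub-ua,*q[:3]])
pts=np.array(pts); print(pts[::5]); 
k=(pts[:,2]>.015)&(pts[:,2]<.066); f=np.polyfit(pts[k,2],pts[k,4],1); print("tool z of top: slope",f[0],"at grip",f[1], "resid",np.std(pts[k,4]-np.polyval(f,pts[k,2])))
```

```text
[[108.      48.95     0.0719  -0.0008  -0.0016]
 [118.      56.4203   0.068   -0.0011  -0.0213]
 [128.      55.9978   0.0642  -0.001   -0.0215]
 [138.      55.5599   0.0604  -0.001   -0.0216]
 [148.      55.0839   0.0565  -0.0009  -0.0217]
 [158.      54.6789   0.0525  -0.0008  -0.0219]
 [168.      54.2131   0.0484  -0.0007  -0.0221]
 [178.      53.7706   0.0443  -0.0007  -0.0222]
 [188.      53.2822   0.0401  -0.0006  -0.0223]
 [198.      52.8243   0.0359  -0.0006  -0.0224]
 [208.      52.3421   0.0315  -0.0005  -0.0225]
 [218.      51.9      0.0271  -0.0004  -0.0227]
 [228.      51.4112   0.0226  -0.0003  -0.0227]
 [238.      50.3398   0.0173  -0.0003  -0.0214]
 [248.      49.9647   0.0127  -0.0002  -0.0218]
 [258.      46.4072   0.0037   0.      -0.0139]
 [268.      45.795   -0.0018   0.      -0.0135]
 [278.      45.4356  -0.007    0.      -0.0139]
 [288.      45.1113  -0.0123   0.      -0.0143]
 [298.      45.2057  -0.0168   0.0001  -0.016 ]]
tool z of top: slope 0.020301393907177008 at grip -0.022960163824010033 resid 0.00032428847451132454
```

```bash
cat >> h.py <<'E'
def pose(s,z,c=C):
    y=BY+s; return np.array([*(c-G*np.array([np.cos(y),np.sin(y)])),z-ZO]),Rd(y-.0176+np.pi)
def drop(s,z0,z1,lim=9):
    f0=read_ft_force()[2]; z=z0
    while z>z1:
        z=max(z-.004,z1); p,R=pose(s,z); move_linear(p,R,max_speed=.06); F=np.array(read_ft_force()); print(round(z,4),F-[0,0,f0],round(read_torque()[2],2))
        if F[2]-f0>lim: break
    print("t",read_time_s()); return z
E
python3 - <<'E'
from h import *
goto(*pose(.49,.080)); print("t",read_time_s()); drop(.49,.076,.052)
E
```

```text
t 53.1583
0.072 [1.1035 0.6486 1.5281] 0.0
0.068 [ 0.3287 -0.5938  0.8408] -0.01
0.064 [0.1079 0.5237 0.9028] -0.04
0.06 [-0.2591 -0.8258  0.9983] -0.03
0.056 [ 0.5196 -0.4789  0.3608] -0.01
0.052 [-0.5017 -0.672   4.9195] 0.02
t 54.6917
```

It dropped on cleanly at s = 0.49, exactly where a nut at about 0.98 should take it, so stroke 1 did turn the nut. Now the final stroke to the stop.

Run:
```python
from h import *
s=stroke(.49,-.58,.0525,step=.16)
s=stroke(s,-.76,.0525,step=.06,lim=18); print(s,read_torque()[2])
```

```text
s 0.34 tan -0.0 rad -1.3 z 1.4 Mz -0.05
s 0.18 tan -0.3 rad -2.8 z 1.6 Mz -0.04
s 0.03 tan -0.7 rad -3.0 z 2.9 Mz -0.12
s -0.12 tan 0.2 rad -2.9 z 2.9 Mz -0.10
s -0.27 tan -0.9 rad -3.6 z 2.5 Mz -0.15
s -0.43 tan -1.2 rad -3.3 z 2.6 Mz -0.17
s -0.58 tan -1.0 rad -2.7 z 2.8 Mz -0.18
t 56.7917
s -0.62 tan -3.6 rad -1.5 z 3.0 Mz 0.05
s -0.67 tan -4.6 rad -2.0 z 2.9 Mz -0.02
s -0.71 tan -4.9 rad -0.5 z 2.4 Mz 0.03
s -0.76 tan -6.6 rad -0.5 z 2.7 Mz 0.21
t 57.7917
-0.76 0.20585610839993906
```

Run:
```python
from h import *
s=snap("scene"); _,s0=pickle.load(open("b.pkl","rb"))
t=np.array([np.sin(-BY),np.cos(BY)])  # block y in world
C2=C+.082*np.array([-np.sin(BY),np.cos(BY)])
def yel(d,c,a,r=.0125,z=.066):
    X=(c[0]+r*np.cos(a+BY),c[1]+r*np.sin(a+BY),z); u,v=proj(d,X); p=cv2.getRectSubPix(d["pixels"],(1,1),(float(u),float(v)))[0,0].astype(int); return int(min(p[0],p[1])-p[2])
A=np.arange(-2.4,2.5,.3)
print(A.round(1).tolist())
for n,d,c in(("loose now",s,C),("loose before",s0,C),("tight now",s,C2),("tight before",s0,C2)): print(n,[yel(d,c,a) for a in A])
print("now r=.015",[yel(s,C,a,.014,.064) for a in A]); print("tight",[yel(s,C2,a,.014,.064) for a in A])
pickle.dump(s,open("s2.pkl","wb"))
```

```text
[-2.4, -2.1, -1.8, -1.5, -1.2, -0.9, -0.6, -0.3, -0.0, 0.3, 0.6, 0.9, 1.2, 1.5, 1.8, 2.1, 2.4]
loose now [113, 97, 47, 17, 8, 10, 18, 45, 45, 11, 1, 1, 2, 0, 0, 2, 9]
loose before [112, 96, 47, 17, 4, 4, 4, 5, 5, 6, 7, 6, 6, 10, 13, 17, 25]
tight now [111, 83, 37, 10, 1, 1, 14, 48, 63, 17, 5, 8, 6, 5, 6, 11, 21]
tight before [112, 83, 36, 10, 0, 1, 14, 48, 63, 18, 6, 7, 6, 5, 6, 11, 21]
now r=.015 [112, 81, 27, 2, 1, 3, 10, 29, 33, 6, 0, 0, -1, -2, -2, -1, 2]
tight [109, 63, 18, 5, 2, 1, 6, 47, 65, 18, 5, 7, 5, 3, 5, 9, 17]
```

The scene image numbers show the loose nut's stripe now at the same bearing as the tight nut's (yellow peak at -0.3..0 on both), so the nut is tight. Next: relieve, lift off and lay the spanner down.

Run:
```python
from h import *
p,R=pose(-.48,.0535); move_linear(p,R,max_speed=.1); print(np.array(read_ft_force()),read_torque()[2])
p,R=pose(-.48,.060); move_linear(p,R,max_speed=.08); print(np.array(read_ft_force()))
p,R=pose(-.48,.10); move_linear(p,R,max_speed=.12); print(np.array(read_ft_force()),read_time_s())
goto((.432,-.12,.06),Rd(np.pi)); move_linear((.432,-.12,.002),max_speed=.1); print("down",np.array(read_ft_force()),read_time_s())
gripper_to(.05); move_linear((.432,-.12,.10),max_speed=.2); print(read_time_s(),read_ft_force())
goto((.45,-.12,.27),Rd(np.pi)); d=snap("wrist"); s=snap("scene"); cv2.imwrite("pics/end.png",d["pixels"][:,:,::-1]); pickle.dump((d,s),open("e.pkl","wb")); print(read_time_s())
# width of the red handle and white ring extent
h=cv2.cvtColor(d["pixels"],cv2.COLOR_RGB2HSV); m=(((h[...,0]<6)|(h[...,0]>174))&(h[...,1]>110)&(h[...,2]>90)).astype(np.uint8)
n,L,st,_=cv2.connectedComponentsWithStats(m)
for k in range(1,n):
    if st[k,4]>300:
        c=np.argwhere(L==k)[:,::-1].astype(float); P3=np.array([atz(d,q,.012)[:2] for q in c]); print("red rect (m) centre,size",cv2.minAreaRect(P3.astype(np.float32)*1000))
A=np.arange(-1.2,1.3,.2); print(A.round(1))
for c in(C,C+.082*np.array([-np.sin(BY),np.cos(BY)])):
    o=[]
    for a in A:
        u,v=proj(s,(c[0]+.0125*np.cos(a+BY),c[1]+.0125*np.sin(a+BY),.066)); q=cv2.getRectSubPix(s["pixels"],(1,1),(float(u),float(v)))[0,0].astype(int); o.append(int(min(q[0],q[1])-q[2]))
    print(o)
```

```text
[-0.8666 -0.9826 -1.6577] -0.06859030744654865
[-0.5072  0.5964 -3.4345]
[-0.0958  0.21   -4.2028] 59.0083
down [ 0.0397 -0.7486 -3.6636] 60.8667
61.9083 [-1.0296 -0.2951  0.4002]
62.725
red rect (m) centre,size ((415.5174560546875, -120.5166015625), (110.58322143554688, 24.39655876159668), 2.071397304534912)
red rect (m) centre,size ((465.1763916015625, -334.07232666015625), (121.87165069580078, 25.075653076171875), 0.20224417746067047)
red rect (m) centre,size ((469.9197692871094, -263.9798889160156), (118.67413330078125, 20.111635208129883), 0.8968639969825745)
[-1.2 -1.  -0.8 -0.6 -0.4 -0.2 -0.   0.2  0.4  0.6  0.8  1.   1.2]
[10, 9, 14, 21, 43, 71, 59, 29, 8, 2, 3, 3, 3]
[0, 0, 5, 14, 32, 66, 63, 35, 11, 5, 6, 9, 6]
```

```bash
python3 -c "
from station import *
print(hand_in())"
```

```text
the job is handed in; nothing more can be done
None
```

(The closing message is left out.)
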